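# Switch on the warmer under the green cup

### The arm

A 6-joint arm with a two-finger parallel gripper is mounted at the origin on a cart in front of the work surface, level with it; the furniture and walls round the work are solid. World frame = base frame: x ahead of the robot, y to its left, z up, the work surface at z = 0. Lengths are in mm, angles in rad, forces in N, time in s.
With the tool pointing down it reaches from about 325 to 775 mm from the base axis. Payload 9.3 kg.
Tool frame: the origin (TCP) lies midway between the tips of the shut fingers; the grasp point (between the pads) lies 19 mm behind it (tcp_to_grasp is the z of the grasp point in the tool frame, in mm); z points along the fingers, y is the line along which they close (so a half turn about z gives the same grasp; the last joint's range is limited). The gripper opens to 85 mm and grips with 20 to 120 N. Pads are 22 mm wide; open, the fingers measure 114 mm over their backs; the gripper's body (76 mm by 85 mm) begins 54 mm behind the grasp point. The pads swing forward as they close: fully open they stand 13 mm farther back than shut.
Start: joints at [-1.442, 0.259, 0.021, 1.334, 0, 1.418], TCP at [152.94, -528.305, 231.279] pointing down, gripper open.
Joint ranges: [-3.04, 3.04], [-0.91, 1.82], [-1.04, 1.36], [-1.92, 1.95], [-1.52, 1.45], [-3.14, 3.14]. Speed limits (rad/s): [2.22, 2.22, 2.79, 3.14, 3.14, 3.14].

### API

Orientations are given as [roll, pitch, yaw] about the fixed x, y, z axes, in that order (R = Rz(yaw) Ry(pitch) Rx(roll)).
In Python, from workcell import * gives the robot as it stands. Calls block until the motion is done:
- reach(position, orientation): joint-space move of the TCP to a pose.
- move_linear(position, orientation=None, feed=150, force_limit=None): straight line of the TCP; orientation=None keeps the orientation; feed is the mean speed in mm/s. With force_limit (N) it stops when the force on the tool has changed by that much, and returns True; else False.
- goto_joints(angles): joint-space move.
- release() and gripper_close(newtons=None): open the fingers fully, or close them until they stop; newtons is the grip in N (None keeps the last).
- wait(seconds).
- inverse_kinematics(position, orientation): joint angles nearest the present ones, or None.
- read_camera(name): name is "scene" or "top" or "wrist"; returns a dict with "pixels" (420x560x3 uint8, red, green, blue), "z_map" (420x560 float32, mm along the optical axis (not along the pixel's ray), 0 where there is no reading), "camera_matrix" (3x3 intrinsics, pixels), "view" (4x4, takes a point from world to camera coordinates). Camera axes: x right, y down, z forward; pixel columns grow to the right and rows downward; lengths in mm; the calibration is good to about 2 mm. The wrist camera is an equidistant fisheye: a pixel r from the principal point sees the ray r / f radians off the axis. A picture is of the moment at which its call begins.
A pose or a line that the arm cannot do raises IKError and nothing moves.
- close_job(): hands the job in; it is judged then, once.
Readings, each from a call of its own:
- current_time(): time.
- current_joint_positions(): joint angles.
- current_joint_velocities(): joint speeds.
- current_joint_torque(): joint torques, N m.
- current_ee_pos(): TCP position.
- current_tcp_rot(): TCP orientation.
- current_ft_force(): force on the tool from outside, world axes, zero at the start.
- current_wrist_torque(): the same for the moment, N m.
- current_gripper_width(): finger opening in mm.
- current_finger_force(): force on a finger pad.
Only numpy, scipy, OpenCV 4.12 (cv2) and the standard library are available. Lean on these libraries where they do the work, as an engineer would, in place of code of your own. Each camera call takes 0.05 s, during which the arm holds its last target. There are 200 camera calls.

### The job

Two identical cup warmers stand on the table, both switched off. Flip the toggle switch of the one that carries the green cup over its centre to the side with the green dot, so that it snaps on; leave the other warmer switched off, leave the green cup standing where it is, and let go of the switch.

Things in the scene. Friction and masses are not known exactly. Their poses are not given: they have to be found in the camera images.
- warmer_a: cup warmer carrying the green cup (the job): metal box 210 x 140 x 30 mm, fixed, turned up to 0.4 rad. Origin: centre of its underside, on the table; own x runs from the switch end (near the robot) to the cup end, y to its left, z up. Round dark plate 116 mm across, top at 34 mm, centre at own (0.038, 0). Switch on a black panel (top at 32 mm), pivot at own (-0.070, 0, 0.036)
- toggle_a_tip (a point): centre of the switch bat's fat orange tip, a bar along own x 24 mm long, 14 mm thick, 38 mm from the pivot on a 9 mm steel stem. The bat swings only sideways, in the warmer's y-z plane, 0.45 rad either side of upright: off it leans to the warmer's +y (white dot; tip at own y +0.017, z 0.070), on to -y (green dot; y -0.017, z 0.070). Upright, its top is 81 mm above the table
- toggle_a (a joint): switch of warmer_a, rad: 0 = off, leaning to the white dot; 0.45 = upright; 0.9 = on, leaning to the green dot. Its top-heavy over-centre action holds it at either end stop: it takes about 3 N sideways at the tip to start it, less toward the centre, and past the centre it snaps over by itself
- toggle_b (a joint): switch of the other, identical warmer (with a white cup), rad: 0 = off, 0.9 = on. To be left off
- green_cup: pale green cup, loose, standing upside down near the middle of the warming plate of warmer_a; 87 mm across, 118 mm with its handle, 64 mm high, so that its top is 98 mm above the table. Origin: underside, on the warming plate. To be left where it is
Not all that is in view belongs to the job. What is shaped like the green_cup but orange or yellow is not meant.

How it is judged:
By the outcome, as a careful person would: the job done as asked, in the order asked, and still so for the second after the job is handed in, with the robot touching nothing.
It also fails if it takes over 27 s, if anything falls off the work surface, if the arm or the gripper's body presses on something with over 40 N, if the wrist force passes 120 N, or if a joint passes its speed limit or range.

## Working session

There is one attempt and no reset: what is moved stays moved. The work goes in short steps, each a Python script; the robot and the scene stay as the last script left them, time stands still between calls to the robot, and variables do not carry over. Pictures are saved under pics/ and viewed, at most 10 in all, crops included, and the job is handed in when it is done.

```bash
mkdir -p pics; cat > h.py <<'E'
from workcell import *
import numpy as np, cv2
def snap(n,f):
    c=read_camera(n); cv2.imwrite(f'pics/{f}.png',c['pixels'][:,:,::-1]); np.savez(f'{f}.npz',**c); return c
def pt(c,u,v,z=None):
    K=c['camera_matrix'];z=z or float(np.median(c['z_map'][v-1:v+2,u-1:u+2]))
    p=np.linalg.inv(K)@[u,v,1]*z
    return (np.linalg.inv(c['view'])@[*p,1])[:3].round(1)
E
python3 -c "
from h import *
snap('top','top0');snap('scene','scene0')"
```

```text
(no output)
```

View pics/top0.png

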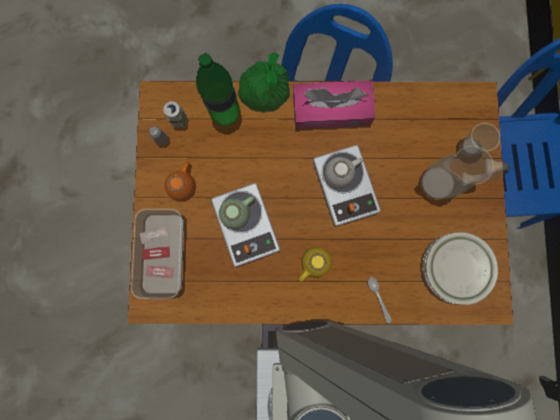

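View pics/scene0.png

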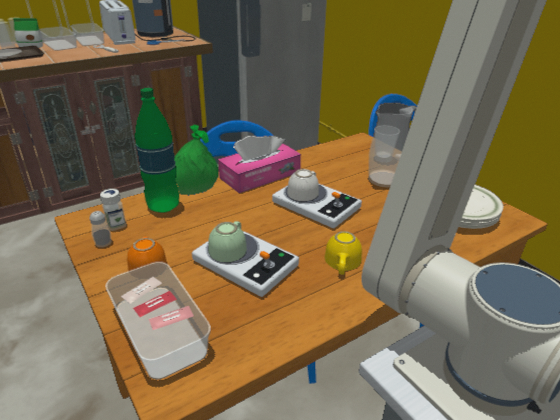

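The green cup's warmer is the left one in the top view: cup at about (236,211), switch panel at about (254,247). I'll enlarge it to read the corners.

```bash
python3 -c "
import cv2
a=cv2.imread('pics/top0.png')[175:275,200:290]
cv2.imwrite('pics/crop.png',cv2.resize(a,None,fx=6,fy=6,interpolation=cv2.INTER_CUBIC))"
```

```text
(no output)
```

View pics/crop.png

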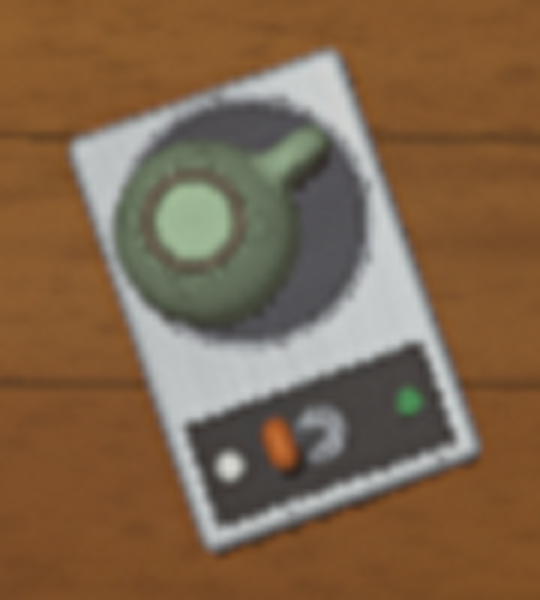

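Top-face corners in the crop: (70,145), (340,52), (480,450), (210,546). White dot (230,466), green dot (408,402), orange tip (281,444). The switch is off, leaning to the white side.

```bash
python3 -c "
from h import *
c=dict(np.load('top0.npz'));K=c['camera_matrix'];V=np.linalg.inv(c['view'])
def ray(u,v,z):
    u=200+(u+.5)/6-.5;v=175+(v+.5)/6-.5
    d=V[:3,:3]@np.linalg.inv(K)@[u,v,1];o=V[:3,3];return (o+d*(z-o[2])/d[2])[:2]
P=[ray(*p,30) for p in [(70,145),(340,52),(480,450),(210,546)]];P=np.array(P)
print(P.round(1),'cam',V[:3,3]);own=np.array([[105,70],[105,-70],[-105,-70],[-105,70]])
cen=P.mean(0);A=own.T@(P-cen);yaw=np.arctan2(A[0,1]-A[1,0],A[0,0]+A[1,1]);R=np.array([[np.cos(yaw),-np.sin(yaw)],[np.sin(yaw),np.cos(yaw)]])
print('cen',cen,'yaw',yaw,'res',(P-cen-own@R.T).round(1))
print('pivot pred',cen+R@[-70,0])
w=ray(230,466,32);g=ray(408,402,32);t=ray(281,444,75)
for n,q in dict(w=w,g=g,mid=(w+g)/2,tip=t).items(): print(n,q,'own',R.T@(q-cen))
print('yaw dots',np.arctan2(*( (w-g)*[-1,1])[[0,1]]))
print('cup own',R.T@(ray(195,222,98)-cen))
# other warmer, depth check
print(current_time(),current_tcp_rot(),current_joint_positions())
"
```

```text
[[575.8 292.4]
 [621.6 163.2]
 [430.6  95.1]
 [385.4 221.8]] cam [ 400.88279106   88.32368104 1158.67406836]
cen [503.34602195 193.13369095] yaw 0.3466626583951653 res [[-2.5 -2.2]
 [-4.3  0.3]
 [ 2.2  3.4]
 [ 4.6 -1.5]]
pivot pred [437.5101927  169.35042823]
w [422.74325577 212.80704682] own [-69.12361944  45.88869232]
g [453.0439055  129.16247622] own [-69.04465367 -43.07499314]
mid [437.89358064 170.98476152] own [-69.08413656   1.40684959]
tip [431.8932963  185.08290158] own [-69.93747836  16.70497931]
yaw dots 0.34755027619926493
cup own [35.64933711 18.93777686]
0.1 [-3.14041764e+00 -1.81905655e-04  2.81822666e-01] [-1.44158695e+00  2.59109831e-01  2.08051540e-02  1.33368066e+00
  1.16377170e-06  1.41818293e+00]
```

```bash
cat > push.py <<'E'
from h import *
y=0.347;R=np.array([[np.cos(y),-np.sin(y)],[np.sin(y),np.cos(y)]])
def P(dx,dy,z): return [*(np.array([437.7,170.2])+R@[dx,dy]),z]
O=[np.pi,0,y]
gripper_close(20)
reach(P(-3,58,200),O)
c=snap('scene','s1'); snap('wrist','w1')
move_linear(P(-3,58,59),feed=120,force_limit=15)
print(current_ee_pos(),current_ft_force(),current_time(),current_gripper_width())
snap('scene','s2')
E
python3 push.py; python3 -c "
import cv2,numpy as np
a=cv2.imread('pics/s2.png')[140:320,160:400];b=cv2.imread('pics/w1.png')
cv2.imwrite('pics/s2c.png',cv2.resize(a,None,fx=3,fy=3))"
```

```text
[415.49651628 223.83264096  59.52333655] [ 0.14092996 -0.28632993  0.16518462] 5.1 0.11177347691035726
```

View pics/s2c.png

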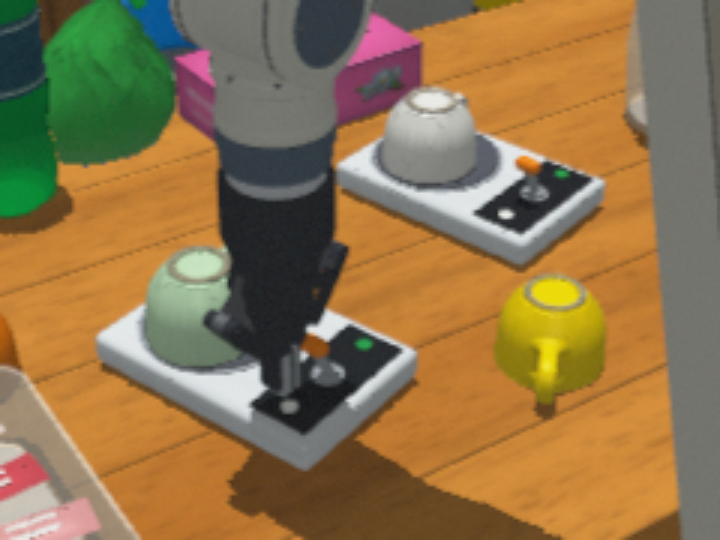

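The fingers (about (285,370) in the crop) are down on the white-dot side of the orange tip (315,345). The cup is clear and the bat hasn't been touched. Now I'll push across.

```bash
cat > push2.py <<'E'
from h import *
exec(open('push.py').read().split("gripper_close")[0].split('\n',1)[1])
print(move_linear(P(-3,9,59),feed=60,force_limit=20),current_ee_pos(),current_ft_force())
move_linear(P(-3,50,59),feed=100)
move_linear(P(-3,60,200),feed=150)
c=snap('scene','s3');print(current_time(),current_ft_force())
a=c['pixels'][140:320,160:400,::-1];cv2.imwrite('pics/s3c.png',cv2.resize(a,None,fx=3,fy=3))
E
python3 push2.py
```

```text
False [431.73214057 177.65596755  58.94564066] [-0.20046476 -0.7431493  -0.55302049]
7.8167 [-0.44367659  0.76248381 -0.0072373 ]
```

View pics/s3c.png

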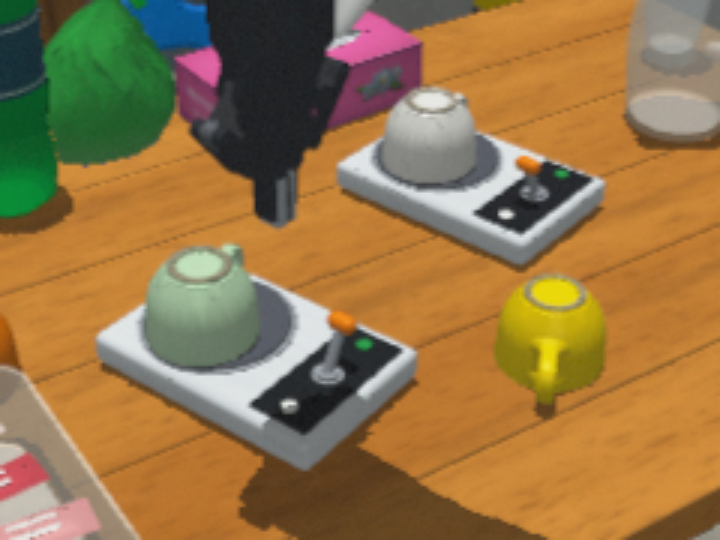

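The bat's tip (342,322) now leans to the green dot. The cup hasn't moved, and the other switch still leans to its white dot. The arm is clear, so I'm handing the job in.

```bash
python3 -c "
from workcell import *
print(close_job())"
```

```text
the job is handed in; nothing more can be done
None
```

The green cup's warmer is switched on (its switch leans to the green dot), the other warmer is still off, the cup hasn't moved, and the arm is clear; I handed the job in just after 7.8 s on the robot's clock.

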